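# Clear the gauge case and hold its lid open

### The job

The brass setting plug has been left standing on the lid of the gauge case: lift it off and stand it gently upright in the shallow steel tray, without dropping it. Then raise the lid of the case, which falls shut by itself, to 50 degrees from closed and finish while still holding it there with the gripper, so that a colleague can take gauges out. Leave the cup, the yellow bin and the caliper where they are.

Things in the scene. Friction and masses are not known exactly. Their poses are not given: they have to be found in the camera images.
- case: Fixed black plastic gauge case, 180 (x) x 200 (y) x 60 mm high without the lid. Origin: centre of its underside, on the bench. Its -x side is the front, with the lid's handle; the hinge runs along the top of its +x (rear) side.
- lid (a joint): Hinge of the aluminium lid, rad: 0 closed (at the start), growing as the front edge rises; stop at 1.4. The lid, 180 x 200 x 8 mm, weighs about 0.5 kg, turns freely and falls shut from every angle. 50 degrees is 0.873 rad. The outer faces of the closed lid are 60.5 and 68.5 mm above the bench.
- lid_hinge (a point): Point on the lid's hinge axis, middle of its length: 90 mm behind the case's centre, 60.5 mm above the bench. The axis is parallel to the case's y axis.
- lid_handle (a point): Middle of the lid's handle, a dark round steel bar 10 mm in diameter and 100 mm long, parallel to the hinge, carried by an arm at each end 45 mm in front of the lid's front edge. In the lid's frame it is 225 mm in front of the hinge axis and 4 mm above it, so 64.5 mm above the bench when closed. The space under the bar and between it and the case is free. The axes of this point turn with the lid.
- plug: Brass setting plug: an upright solid cylinder 34 mm in diameter and 40 mm high with a 28 mm wide, 10 mm high neck on top (50 mm in all), about 0.36 kg, standing loose on the lid. Origin: centre of its underside; z along its axis.
- tray: Fixed open steel tray, 170 x 170 mm outside, walls 5 mm thick, 22 mm high, floor 5 mm thick, empty. Origin: centre of its underside.
- cup: Bystander: loose black plastic cup, 72 mm wide, 62 mm high. Origin: centre of its underside.
- bin: Bystander: loose yellow open parts bin, 130 (x) x 100 (y) x 60 mm with a 15 mm lip at +x. Origin: centre of its underside.
- caliper: Bystander: loose digital caliper lying flat along its y axis, 240 mm long, 12 mm high, jaws to +x. Origin: underside, middle of its length.
Mind the look-alikes: they are no part of the job. Of the things shaped like the plug, the brass one is meant.

How it is judged:
On the way:
1. the plug stands upright in the tray, let go, with the lid still down (x of plug in the frame of tray between -0.068 and 0.068 m and y of plug in the frame of tray between -0.068 and 0.068 m and z of plug in the frame of tray below 0.012 m and angle between plug's own z axis and vertical below 0.12 rad and linear speed of plug below 0.03 m/s and contact force between the fingers and plug below 0.05 N and value of joint lid below 0.1 rad), for 0.2 s.
At the end, for the whole second after the job is handed in: The gripper's fingers carry the lid (at least 0.4 N between them) at rest at 50 degrees, give or take 6 degrees, with nothing else propping it; the plug stands upright (within 7 degrees), at rest and untouched on the floor of the tray (x of plug in the frame of tray between -0.068 and 0.068 m and y of plug in the frame of tray between -0.068 and 0.068 m and z of plug in the frame of tray below 0.012 m and angle between plug's own z axis and vertical below 0.12 rad and linear speed of plug below 0.03 m/s and contact force between each of the fingers, lid and plug below 0.05 N and value of joint lid between 0.7677 and 0.9777 rad and velocity of joint lid between -0.1 and 0.1 rad/s and contact force between the fingers and lid above 0.4 N and contact force between lid and cup below 0.05 N and contact force between lid and bin below 0.05 N and contact force between lid and caliper below 0.05 N); the arm keeps its last pose, push and grip.
It fails at once if the plug is dropped or thrown (moves faster than 0.6 m/s out of the fingers) (linear speed of plug above 0.6 m/s and contact force between the fingers and plug below 0.02 N).
It fails at once if the lid is opened with the plug on it (value of joint lid above 0.15 rad and contact force between plug and lid above 0.05 N).
It fails at once if the black cup is moved by more than 30 mm (distance of cup from where it was at the start of the episode above 0.03 m).
It fails at once if the yellow bin is moved by more than 30 mm (distance of bin from where it was at the start of the episode above 0.03 m).
It fails at once if the caliper is moved by more than 30 mm (distance of caliper from where it was at the start of the episode above 0.03 m).
It also fails if it takes over 61 s, if anything falls off the work surface, if the arm or the gripper's body presses on something with over 40 N, if the wrist force passes 120 N, or if a joint passes its speed limit or range.

### The arm

A 7-joint arm with a two-finger parallel gripper is mounted at the origin on the work surface. World frame = base frame: x ahead of the robot, y to its left, z up, the work surface at z = 0. Lengths are in m, angles in rad, forces in N, time in s.
With the tool pointing down it reaches from about 0.425 to 0.925 m from the base axis. Payload 6.8 kg.
Tool frame: the origin (TCP) lies on the centre line of the jaws, within the pads' length; the fingertips stand 8 mm ahead of it and the grasp point (between the pads) lies 11 mm behind it (bot.tips_ahead is the distance from the TCP to the fingertips, in m); z points along the fingers, y is the line along which they close (so a half turn about z gives the same grasp; the last joint's range is limited). The gripper opens to 85 mm and grips with 20 to 120 N. Pads are 22 mm wide; open, the fingers measure 114 mm over their backs; the gripper's body (76 mm by 85 mm) begins 54 mm behind the grasp point. The pads swing forward as they close: fully open they stand 13 mm farther back than shut.
Start: joints at [-1.277, 0.477, 0.022, 1.555, -0.011, 1.109, -0.083], TCP at [0.264, 0.621, 0.239] pointing down, gripper open.
Joint ranges: [-2.96, 2.96], [-0.34, 2.1], [-1.41, 1.46], [0.24, 2.44], [-1.37, 4.51], [0.17, 1.92], [-2.96, 2.96]. Speed limits (rad/s): [2.39, 2.39, 3.14, 3.14, 3.14, 3.14, 3.14].

### API

Orientations are given as a unit quaternion [w, x, y, z].
In Python, from station import bot gives the robot as it stands.
- The arm moves only by the tool send_rows, never from a script. Its argument "deltas" is text: rows parted by semicolons, each of 4 numbers parted by spaces: the shift along the tool's x, y, z in m, then the turn about the tool's z in degrees. In form: x y z spin; .... A call has 1 to 5 rows; each row is the pose to reach, as a shift and turn from the pose commanded when the call began, along the tool's axes at that moment; what a row does not reach only later rows make up. A row lasts 1/10 s, in which the tool goes at most 50 mm and 8.59 degrees, less where a joint would pass 70% of its speed; a pose out of reach is approached as far as the arm can. A call with a gripper value outside its range is refused whole. "claw" is the opening, from 0 (shut) to 1 (fully open), set as the call begins (left out, the last holds). The fingers move at their own pace and stop on an object; "force" is the grip in N (left out, the last holds). Time passes only in rows, so rows that repeat a pose let the fingers close. It gives the time, the measured TCP pose, the force, the opening and the grip force at its end, in the units of the state.
- bot.get_obs(): the state, without advancing time (a new reading comes with each control period).
- bot.read_camera(name): name is "scene" or "top" or "wrist"; returns a dict with "img" (400x640x3 uint8, red, green, blue), "depth" (400x640 float32, m along the optical axis (not along the pixel's ray), 0 where there is no reading), "fx", "fy", "cx", "cy" (pixels), "camera_from_world" (4x4, takes a point from world to camera coordinates). Camera axes: x right, y up, looking along -z (the intrinsics and any distortion apply to the point x, -y, -z); pixel columns grow to the right and rows downward; lengths in m; the calibration is good to about 2 mm. A picture is of the moment at which its call begins.
- bot.hand_in(): hands the job in; it is judged then, once.
Trained networks look in a picture, given as the dict that the camera call returned (one of the last four; its "shot" number tells which), for a name from the list of things; names that differ only in an ending like _2 or _b are one class to them, and where a whole thing is asked for, a point or a joint stands for the part that bears it (a point fixed in the world has none). Each returns a list of dicts, best first, with "confidence" (0 to 1); they miss things now and then, are a little off and sometimes report something else, mostly with a low value. They report only what shows in the picture. A call takes as long as a camera call. They do not tell look-alikes from the thing itself.
- bot.masks_of(picture, query): "mask" (400x640 bool, what is visible of it).
- bot.landmark_of(picture, query): "xyz" ([x, y, z] in m, in world coordinates, good to about 4 mm: a listed point, or the origin of a listed thing).
The state is a dict: "t": time; "q": joint angles; "joint_vel": joint speeds; "joint_torque": joint torques, N m; "eef_pos": TCP position; "tool_rot": TCP orientation; "contact_force": force on the tool from outside, world axes, zero at the start; "torque": the same for the moment, N m; "gripper_width": opening from 0.0 (shut) to 1.0 (fully open); "grasp_force": force on a finger pad.
Only numpy, scipy, OpenCV 4.12 (cv2) and the standard library are available. Lean on these libraries where they do the work, as an engineer would, in place of code of your own. Each camera call takes 0.05 s, during which the arm holds its last target. There are 200 camera calls.

## Working session

There is one attempt and no reset: what is moved stays moved. The work goes in short steps, Python scripts to look and compute and a tool call to move; the robot and the scene stay as the last step left them, time stands still between calls to the robot, and variables do not carry over. Pictures are saved under pics/ and viewed, at most 10 in all, crops included, and the job is handed in when it is done.

Besides the shell and the picture viewer there is one more tool, called after "Request:" by a JSON object that holds its "method" and its "body". send_rows: Moves the arm, as the interface text tells. Its arguments: {"type":"object","properties":{"deltas":{"type":"string"},"claw":{"type":"number"},"force":{"type":"number"}},"required":["deltas"]}

```bash
mkdir -p pics; python3 - <<'E'
from station import bot
import cv2,numpy as np
o=bot.get_obs();print(o['t'],o['eef_pos'],o['tool_rot'],o['gripper_width'],bot.tips_ahead)
ims=[]
for c in ['scene','top']:
    p=bot.read_camera(c);ims.append(p['img'])
    for n in ['plug','tray','case','lid_handle','lid_hinge','cup','bin','caliper']:
        print(c,n,[(np.round(d['xyz'],3).tolist(),round(d['confidence'],2)) for d in bot.landmark_of(p,n)][:4])
    cv2.imwrite(f'pics/{c}.png',p['img'][...,::-1])
E
```

```text
0.0 [0.26373927 0.62069336 0.23832078] [-1.26480503e-04  1.99528544e-01  9.79891578e-01 -9.16395493e-04] 0.9983085888467785 0.008
scene plug [([0.649, 0.211, 0.066], 0.79), ([0.78, 0.124, 0.0], 0.79), ([0.568, 0.352, 0.003], 0.5)]
scene tray [([0.62, -0.148, 0.001], 0.73)]
scene case [([0.627, 0.175, -0.001], 0.62)]
scene lid_handle [([0.49, 0.189, 0.068], 0.79)]
scene lid_hinge [([0.717, 0.175, 0.06], 0.61)]
scene cup [([0.53, 0.458, 0.001], 0.94)]
scene bin [([0.542, -0.456, -0.001], 0.93)]
scene caliper [([0.403, 0.077, -0.0], 0.76)]
top plug [([0.569, 0.347, 0.002], 0.67), ([0.677, 0.331, -0.002], 0.66), ([0.647, 0.213, 0.067], 0.64), ([0.773, 0.121, 0.001], 0.62)]
top tray [([0.625, -0.146, 0.001], 0.63)]
top case [([0.626, 0.177, -0.0], 0.61)]
top lid_handle [([0.494, 0.18, 0.065], 0.93)]
top lid_hinge [([0.713, 0.175, 0.063], 0.77), ([0.622, -0.149, 0.0], 0.6)]
top cup [([0.535, 0.46, -0.002], 0.84)]
top bin [([0.545, -0.462, -0.001], 0.7)]
top caliper [([0.409, 0.082, 0.002], 0.79)]
```

View pics/scene.png

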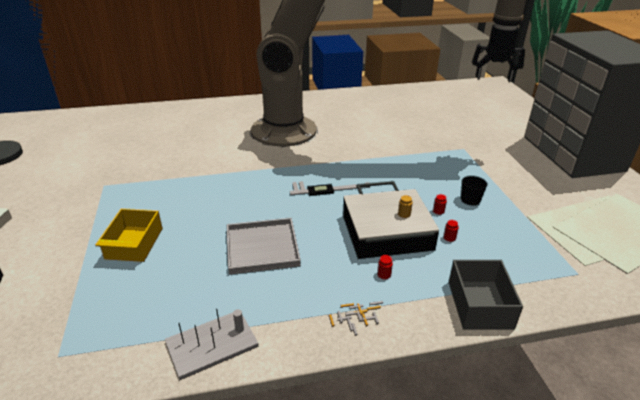

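View pics/top.png

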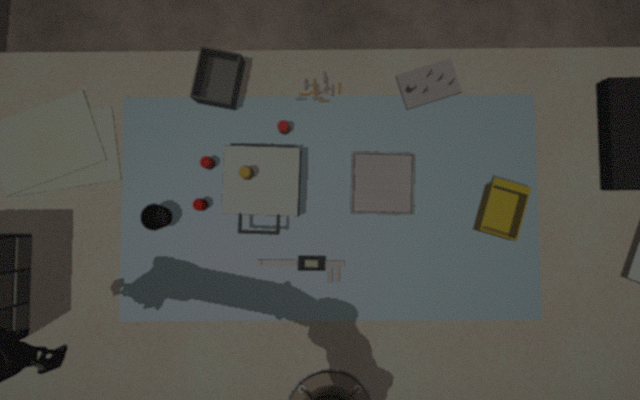

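Brass plug candidates: scene (405,206) brass/orange on the lid; red ones at (440,203), (451,230), (385,267), all off the lid. The first fits by colour and by standing on the lid. I'll confirm it in a crop and refine the positions with depth.

```bash
cat > h.py <<'E'
import numpy as np
def cloud(p):
    v,u=np.mgrid[:400,:640]; d=p['depth']
    P=np.stack([(u-p['cx'])/p['fx']*d,-(v-p['cy'])/p['fy']*d,-d],-1)
    T=np.linalg.inv(p['camera_from_world'])
    return P@T[:3,:3].T+T[:3,3]
E
python3 - <<'E'
from station import bot
import cv2,numpy as np
from h import cloud
for c in ['scene','top']:
    p=bot.read_camera(c);W=cloud(p);ok=p['depth']>0
    if c=='scene': cv2.imwrite('pics/crop.png',cv2.resize(p['img'][150:290,320:500,::-1],None,fx=4,fy=4,interpolation=cv2.INTER_CUBIC))
    x,y,z=W[...,0],W[...,1],W[...,2]
    m=ok&(abs(x-.648)<.05)&(abs(y-.212)<.05)&(z>.085)&(z<.14)
    print(c,'plug',m.sum(),W[m].mean(0),W[m].min(0),W[m].max(0))
    t=ok&(abs(x-.648)<.05)&(abs(y-.212)<.05)&(z>.113);print(' top',t.sum(),W[t].mean(0) if t.any() else 0)
    l=ok&(abs(z-.0685)<.006)&(abs(x-.627)<.12)&(abs(y-.175)<.13)&(x>.525)
    print(' lid z',np.median(z[l]),cv2.minAreaRect(W[l][:,:2].astype(np.float32)*1000))
    hm=ok&(z>.045)&(z<.085)&(x>.46)&(x<.525)&(abs(y-.18)<.08)
    print(' handle',hm.sum(),cv2.minAreaRect(W[hm][:,:2].astype(np.float32)*1000),np.median(z[hm]))
    tr=ok&(z>.012)&(z<.03)&(abs(x-.62)<.12)&(abs(y+.147)<.12)
    print(' tray',tr.sum(),cv2.minAreaRect(W[tr][:,:2].astype(np.float32)*1000))
E
```

```text
scene plug 219 [0.65393394 0.20814727 0.10657587] [0.63244203 0.19253197 0.08539824] [0.66494001 0.22696393 0.12180672]
 top 79 [0.64902589 0.21080161 0.11812369]
 lid z 0.06885444648495403 ((626.3681030273438, 178.85223388671875), (202.85482788085938, 202.58551025390625), 88.24018859863281)
 handle 168 ((505.2521667480469, 181.88063049316406), (36.93124008178711, 109.14131164550781), 0.669501006603241) 0.06813928524692181
 tray 756 ((623.5393676757812, -146.76394653320312), (170.13619995117188, 177.34481811523438), 88.25320434570312)
top plug 155 [0.64401941 0.20756297 0.11316528] [0.62936039 0.19315817 0.08551297] [0.6620835  0.22797958 0.12368668]
 top 96 [0.64559178 0.20966292 0.11835   ]
 lid z 0.06814299765899412 ((624.11865234375, 177.7589874267578), (200.8438262939453, 201.17123413085938), 87.8114242553711)
 handle 238 ((504.434814453125, 182.46739196777344), (111.16572570800781, 36.5770378112793), 89.6740951538086) 0.06823371463827421
 tray 527 ((622.704833984375, -148.6283416748047), (170.78701782226562, 170.43531799316406), 88.17357635498047)
```

View pics/crop.png

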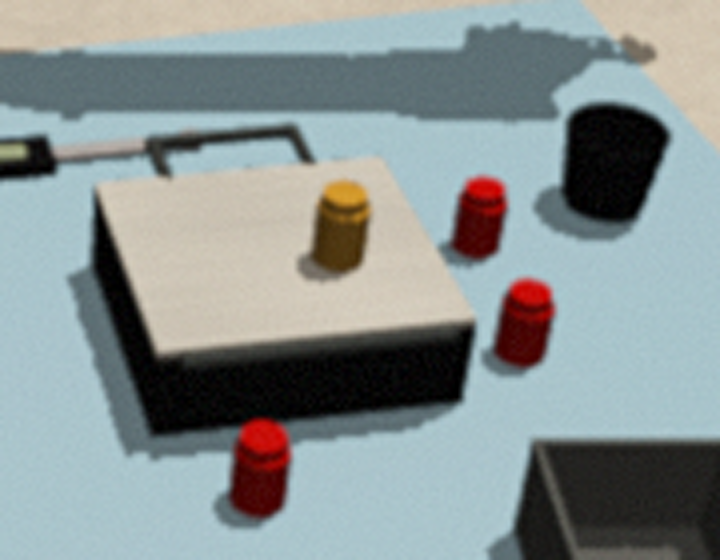

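The crop confirms it: the brass plug at (342,225) is the only one on the lid, and the three red ones are look-alikes. Moving above it.

Request:
{"method": "send_rows", "body": {"deltas": "-0.043 -0.019 0 5.6; -0.086 -0.038 0 11.2; -0.128 -0.057 0 16.8; -0.171 -0.076 0 22.4; -0.214 -0.095 0 28", "claw": 1, "force": 50}}

```text
t: 1.5
eef_pos: [0.4249, 0.4487, 0.2396]
tool_rot: [0.0, 0.432, 0.902, 0.0]
contact_force: [0.3, 0.9, 0.8]
gripper_width: 1.001
grasp_force: 0.0
```

```bash
cat >> h.py <<'E'
def togo(goal,yaw=-2.0):
    "tool-axis shift and spin (deg) to reach world goal with tool y along world yaw (deg)"
    from station import bot
    from scipy.spatial.transform import Rotation as R
    o=bot.get_obs();r=R.from_quat(o['tool_rot'],scalar_first=True).as_matrix()
    a=np.degrees(np.arctan2(r[1,1],r[0,1]));s=(a-yaw+90)%180-90
    print(round(o['t'],2),'pos',np.round(o['eef_pos'],4),'yaw',round(a,1),'tilt',round(r[2,2],4),'-> shift',np.round(r.T@(np.array(goal)-o['eef_pos']),4),'spin',round(s,1),'F',np.round(o['contact_force'],1),'w',round(o['gripper_width'],3),'g',round(o['grasp_force'],1))
E
python3 -c "
from h import *
togo([.647,.21,.16])"
```

```text
1.5 pos [0.4249 0.4487 0.2396] yaw 38.8 tilt -1.0 -> shift [-0.3252  0.0237  0.0795] spin 40.8 F [0.3 0.9 0.8] w 1.001 g 0.0
```

Request:
{"method": "send_rows", "body": {"deltas": "-0.043 0.003 0 5.6; -0.086 0.006 0 11.2; -0.129 0.009 0 16.8; -0.172 0.012 0 22.4; -0.215 0.015 0 28"}}

```text
t: 2.0
eef_pos: [0.5717, 0.2912, 0.2396]
tool_rot: [-0.0, 0.638, 0.77, 0.0]
contact_force: [0.0, -0.0, 0.1]
gripper_width: 1.002
grasp_force: 0.0
```

```bash
python3 -c "
from h import *
togo([.647,.21,.16])"
```

```text
2.0 pos [0.5717 0.2912 0.2396] yaw 10.8 tilt -1.0 -> shift [-0.0939  0.0588  0.0796] spin 12.8 F [ 0.  -0.   0.1] w 1.002 g 0.0
```

Request:
{"method": "send_rows", "body": {"deltas": "-0.035 0.022 0.02 5; -0.07 0.044 0.04 10; -0.094 0.059 0.06 12.8; -0.094 0.059 0.079 12.8; -0.094 0.059 0.079 12.8"}}

```text
t: 2.5
eef_pos: [0.6452, 0.2098, 0.1573]
tool_rot: [-0.001, 0.719, 0.695, -0.003]
contact_force: [0.4, 0.3, -0.1]
gripper_width: 1.0
grasp_force: 0.0
```

```bash
python3 - <<'E'
from h import *
from station import bot
import cv2
togo([.647,.21,.085])
p=bot.read_camera('wrist');W=cloud(p);cv2.imwrite('pics/w.png',p['img'][...,::-1])
x,y,z=np.moveaxis(W,-1,0);m=(p['depth']>0)&(abs(x-.647)<.035)&(abs(y-.21)<.035)&(z>.112)&(z<.125)
print(m.sum(),W[m].mean(0) if m.any() else 0, cv2.minEnclosingCircle(W[m][:,:2].astype(np.float32)) if m.any() else 0)
E
```

```text
2.5 pos [0.6452 0.2098 0.1573] yaw -1.9 tilt -1.0 -> shift [0.0004 0.0022 0.0723] spin 0.1 F [ 0.4  0.3 -0.1] w 1.0 g 0.0
1545 [0.64568087 0.21249986 0.11876045] ((0.6453867554664612, 0.21121492981910706), 0.014441709965467453)
```

View pics/w.png

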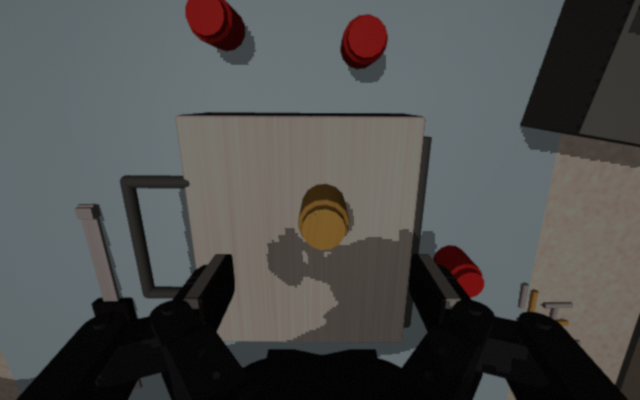

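The wrist view shows the brass plug at (323,217), centred between the open fingers. Descending and gripping.

Request:
{"method": "send_rows", "body": {"deltas": "-0.001 0 0.025 0; -0.001 0 0.05 0; -0.001 0 0.065 0; -0.001 0 0.07 0; -0.001 0 0.07 0"}}

```text
t: 3.05
eef_pos: [0.6464, 0.211, 0.0905]
tool_rot: [-0.0, 0.718, 0.696, 0.0]
contact_force: [-1.2, -0.2, -0.7]
gripper_width: 0.999
grasp_force: 0.0
```

Request:
{"method": "send_rows", "body": {"deltas": "0 0 0 0; 0 0 0 0; 0 0 0 0; 0 0 0 0; 0 0 0 0", "claw": 0.3, "force": 50}}

```text
t: 3.55
eef_pos: [0.6466, 0.2105, 0.0913]
tool_rot: [-0.0, 0.718, 0.696, 0.0]
contact_force: [-2.4, 0.4, 5.5]
gripper_width: 0.379
grasp_force: 49.5
```

Request:
{"method": "send_rows", "body": {"deltas": "0 0 0 0; 0 0 0 0; 0 0 0 0; 0 0 0 0; 0 0 0 0", "claw": 0}}

```text
t: 4.05
eef_pos: [0.6466, 0.2105, 0.0913]
tool_rot: [-0.0, 0.718, 0.696, 0.0]
contact_force: [-1.9, -0.2, 5.6]
gripper_width: 0.381
grasp_force: 49.5
```

Request:
{"method": "send_rows", "body": {"deltas": "0 0 -0.01 0; 0 0 -0.025 0; 0 0 -0.045 0; 0 0 -0.065 0; 0 0 -0.065 0"}}

```text
t: 4.55
eef_pos: [0.6487, 0.2107, 0.1593]
tool_rot: [0.001, 0.718, 0.696, 0.003]
contact_force: [0.4, 0.4, -2.7]
gripper_width: 0.379
grasp_force: 50.2
```

```bash
python3 -c "
from h import *
togo([.623,-.147,.1])"
```

```text
4.55 pos [0.6487 0.2107 0.1593] yaw -1.8 tilt -1.0 -> shift [-0.3585 -0.0145  0.0583] spin 0.2 F [ 0.4  0.4 -2.7] w 0.379 g 50.2
```

Request:
{"method": "send_rows", "body": {"deltas": "-0.015 -0.001 0 0; -0.045 -0.002 0 0; -0.08 -0.003 0 0; -0.115 -0.005 0 0; -0.15 -0.006 0 0"}}

```text
t: 5.05
eef_pos: [0.634, 0.0578, 0.1539]
tool_rot: [-0.001, 0.719, 0.695, -0.001]
contact_force: [-0.2, -0.0, -2.5]
gripper_width: 0.379
grasp_force: 50.1
```

Request:
{"method": "send_rows", "body": {"deltas": "-0.035 -0.001 0 0; -0.07 -0.003 0 0; -0.105 -0.004 0 0; -0.14 -0.006 0 0; -0.17 -0.007 0 0"}}

```text
t: 5.55
eef_pos: [0.621, -0.1125, 0.154]
tool_rot: [-0.001, 0.719, 0.695, -0.001]
contact_force: [0.5, -0.4, -3.4]
gripper_width: 0.38
grasp_force: 50.1
```

Request:
{"method": "send_rows", "body": {"deltas": "-0.02 -0.001 0 0; -0.035 -0.002 0 0; -0.037 -0.002 0.015 0; -0.037 -0.002 0.03 0; -0.037 -0.002 0.04 0"}}

```text
t: 6.05
eef_pos: [0.6191, -0.1436, 0.1124]
tool_rot: [-0.002, 0.717, 0.697, -0.001]
contact_force: [0.2, 1.2, -2.9]
gripper_width: 0.381
grasp_force: 50.1
```

```bash
python3 - <<'E'
from h import *
from station import bot
import cv2
togo([.623,-.147,.028])
p=bot.read_camera('scene');W=cloud(p);cv2.imwrite('pics/s2.png',cv2.resize(p['img'][150:290,200:380,::-1],None,fx=4,fy=4))
E
```

```text
6.05 pos [ 0.6191 -0.1436  0.1124] yaw -1.7 tilt -1.0 -> shift [-0.0034  0.0043  0.0844] spin 0.3 F [ 0.2  1.2 -2.9] w 0.381 g 50.1
```

View pics/s2.png

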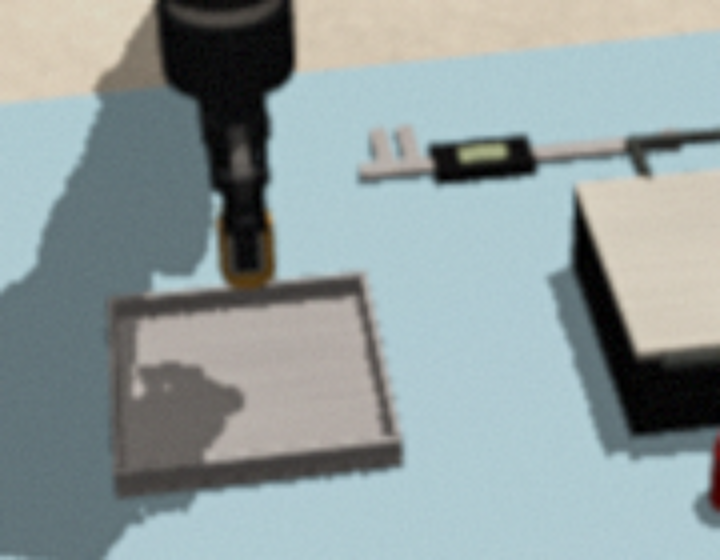

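The crop shows the plug at (245,245), upright in the fingers over the tray. Lowering it.

Request:
{"method": "send_rows", "body": {"deltas": "-0.003 0.004 0.02 0; -0.003 0.004 0.04 0; -0.003 0.004 0.058 0; -0.003 0.004 0.07 0; -0.003 0.004 0.076 0"}}

```text
t: 6.6
eef_pos: [0.6235, -0.1479, 0.0377]
tool_rot: [-0.001, 0.718, 0.696, -0.001]
contact_force: [-0.4, -0.1, -2.4]
gripper_width: 0.377
grasp_force: 50.1
```

Request:
{"method": "send_rows", "body": {"deltas": "0 0 0.001 0; 0 0 0.002 0; 0 0 0.003 0; 0 0 0.004 0; 0 0 0.004 0"}}

```text
t: 7.1
eef_pos: [0.6242, -0.1491, 0.0356]
tool_rot: [0.0, 0.718, 0.696, 0.0]
contact_force: [-0.3, -0.1, -3.5]
gripper_width: 0.38
grasp_force: 50.1
```

Request:
{"method": "send_rows", "body": {"deltas": "0 0 0.001 0; 0 0 0.002 0; 0 0 0.004 0; 0 0 0.005 0; 0 0 0.005 0"}}

```text
t: 7.6
eef_pos: [0.6238, -0.149, 0.03]
tool_rot: [-0.0, 0.718, 0.696, -0.0]
contact_force: [-0.3, 0.0, -3.4]
gripper_width: 0.382
grasp_force: 50.1
```

Request:
{"method": "send_rows", "body": {"deltas": "0 0 0.001 0; 0 0 0.002 0; 0 0 0.002 0; 0 0 0.002 0; 0 0 0.002 0"}}

```text
t: 8.1
eef_pos: [0.6241, -0.1491, 0.0283]
tool_rot: [0.0, 0.718, 0.696, 0.0]
contact_force: [0.6, 0.1, -2.7]
gripper_width: 0.382
grasp_force: 50.1
```

Request:
{"method": "send_rows", "body": {"deltas": "0 0 0.0005 0; 0 0 0.001 0; 0 0 0.001 0; 0 0 0.001 0"}}

```text
t: 8.5
eef_pos: [0.6241, -0.1491, 0.0278]
tool_rot: [0.0, 0.718, 0.696, 0.0]
contact_force: [-2.2, 0.2, 5.2]
gripper_width: 0.381
grasp_force: 50.8
```

Request:
{"method": "send_rows", "body": {"deltas": "0 0 0.0005 0; 0 0 0.001 0; 0 0 0.001 0; 0 0 0.001 0"}}

```text
t: 8.9
eef_pos: [0.6242, -0.1491, 0.0277]
tool_rot: [-0.0, 0.718, 0.696, 0.0]
contact_force: [-5.9, 2.0, 13.5]
gripper_width: 0.378
grasp_force: 51.8
```

Request:
{"method": "send_rows", "body": {"deltas": "0 0 -0.0005 0; 0 0 -0.001 0; 0 0 -0.001 0"}}

```text
t: 9.2
eef_pos: [0.6241, -0.1491, 0.0278]
tool_rot: [0.0, 0.718, 0.696, 0.0]
contact_force: [-3.2, 1.4, 7.5]
gripper_width: 0.379
grasp_force: 51.0
```

Request:
{"method": "send_rows", "body": {"deltas": "0 0 0 0; 0 0 0 0; 0 0 0 0; 0 0 0 0; 0 0 0 0", "claw": 0.8}}

```text
t: 9.7
eef_pos: [0.6241, -0.1491, 0.0272]
tool_rot: [0.0, 0.718, 0.696, -0.0]
contact_force: [-0.0, 0.9, 0.8]
gripper_width: 0.803
grasp_force: 0.0
```

Request:
{"method": "send_rows", "body": {"deltas": "0 0 -0.015 0; 0 0 -0.04 0; 0 0 -0.075 0; 0 0 -0.11 0; 0 0 -0.12 0"}}

```text
t: 10.2
eef_pos: [0.6263, -0.1501, 0.1525]
tool_rot: [0.003, 0.718, 0.696, 0.002]
contact_force: [0.5, -0.1, 1.2]
gripper_width: 0.799
grasp_force: 0.0
```

```bash
python3 - <<'E'
from h import *
from station import bot
import cv2
p=bot.read_camera('scene');cv2.imwrite('pics/s3.png',cv2.resize(p['img'][150:290,200:440,::-1],None,fx=3,fy=3))
print([(np.round(d['xyz'],3).tolist(),round(d['confidence'],2)) for d in bot.landmark_of(p,'plug')])
for c in ['scene','top']:
    p=bot.read_camera(c);W=cloud(p);x,y,z=np.moveaxis(W,-1,0)
    for n in ['lid_handle','lid_hinge']: print([(np.round(d['xyz'],3).tolist(),round(d['confidence'],2)) for d in bot.landmark_of(p,n)][:1])
    m=(p['depth']>0)&(abs(z-.067)<.01)&(x<.505)&(x>.47)&(abs(y-.183)<.04)
    print(c,m.sum(),np.polyfit(y[m],x[m],1),np.median(x[m]))
    m=(p['depth']>0)&(abs(z-.067)<.01)&(x<.52)&(x>.47)&(abs(y-.183)<.08); print(np.percentile(y[m],[1,99]))
togo([.49,.183,.15])
E
```

```text
[([0.625, -0.15, 0.001], 0.81), ([0.779, 0.124, 0.0], 0.79), ([0.68, 0.329, 0.002], 0.78), ([0.566, 0.35, 0.001], 0.56), ([0.404, 0.075, -0.0], 0.43)]
[([0.49, 0.188, 0.064], 0.66)]
[([0.717, 0.176, 0.058], 0.96)]
scene 105 [0.03745653 0.48794542] 0.4950617479457584
[0.12861235 0.23541526]
[([0.493, 0.18, 0.063], 0.66)]
[([0.715, 0.173, 0.065], 0.75)]
top 115 [0.03257617 0.48640559] 0.491667361541275
[0.12719539 0.23442921]
10.6 pos [ 0.6232 -0.1489  0.1458] yaw -1.8 tilt -1.0 -> shift [ 0.3275 -0.1436 -0.0038] spin 0.2 F [-0.1  0.5  0.2] w 0.801 g 0.0
```

View pics/s3.png

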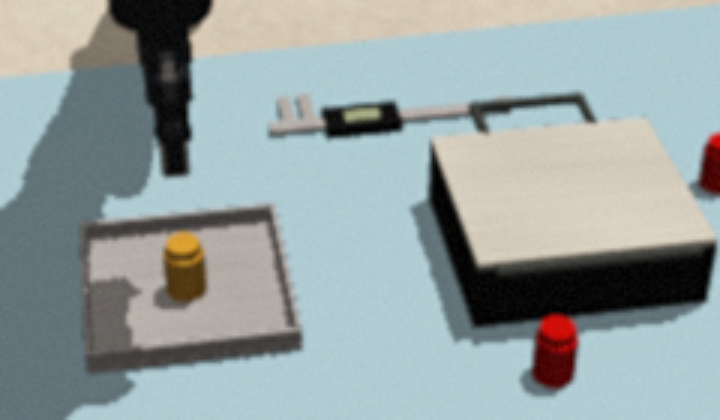

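Plug stands upright in the tray at (185,265), and the lid is closed and clear. Next, the handle.

Request:
{"method": "send_rows", "body": {"deltas": "0.03 -0.013 0 0; 0.07 -0.03 0 0; 0.11 -0.048 0 0; 0.15 -0.065 0 0; 0.19 -0.082 0 0", "claw": 0.42, "force": 30}}

```text
t: 11.1
eef_pos: [0.5469, 0.0448, 0.1465]
tool_rot: [-0.0, 0.718, 0.696, -0.001]
contact_force: [0.7, 0.0, 0.9]
gripper_width: 0.423
grasp_force: 0.0
```

Request:
{"method": "send_rows", "body": {"deltas": "0.04 -0.017 0 0; 0.08 -0.035 0 0; 0.12 -0.052 0 0; 0.135 -0.059 0 0; 0.135 -0.059 0 0"}}

```text
t: 11.6
eef_pos: [0.4917, 0.1834, 0.1465]
tool_rot: [-0.001, 0.716, 0.698, -0.001]
contact_force: [0.5, -1.0, -0.1]
gripper_width: 0.423
grasp_force: 0.0
```

```bash
python3 - <<'E'
from h import *
from station import bot
togo([.4925,.181,.0535])
p=bot.read_camera('wrist');W=cloud(p);x,y,z=np.moveaxis(W,-1,0)
m=(p['depth']>0)&(abs(z-.067)<.008)&(x<.508)&(x>.47)&(abs(y-.183)<.04)
if m.any(): print(m.sum(),np.polyfit(y[m],x[m],1),np.median(x[m]),np.percentile(x[m],[2,98]),z[m].max())
m=(p['depth']>0)&(abs(z-.067)<.008)&(x>.51)&(x<.6)&(abs(y-.183)<.04)
if m.any(): print('lid edge',np.percentile(x[m],[.5]))
E
```

```text
11.6 pos [0.4917 0.1834 0.1465] yaw -1.5 tilt -1.0 -> shift [-0.0024  0.001   0.093 ] spin 0.5 F [ 0.5 -1.  -0.1] w 0.423 g 0.0
1331 [0.04220746 0.48438336] 0.4922017236802354 [0.48647533 0.49749482] 0.07196511066556999
lid edge [0.53624604]
```

Bar at x = 0.492, centred. Descending.

Request:
{"method": "send_rows", "body": {"deltas": "-0.002 0.001 0.03 0; -0.002 0.001 0.06 0; -0.002 0.001 0.08 0; -0.002 0.001 0.092 0; -0.002 0.001 0.092 0"}}

```text
t: 12.15
eef_pos: [0.4939, 0.1763, 0.0539]
tool_rot: [-0.0, 0.719, 0.695, -0.002]
contact_force: [-0.6, 0.3, 0.9]
gripper_width: 0.419
grasp_force: 0.0
```

Request:
{"method": "send_rows", "body": {"deltas": "0 0 0 0; 0 0 0 0; 0 0 0 0; 0 0 0 0; 0 0 0 0", "claw": 0, "force": 30}}

```text
t: 12.65
eef_pos: [0.4924, 0.1779, 0.0559]
tool_rot: [-0.001, 0.718, 0.696, -0.001]
contact_force: [-6.2, -1.1, 3.7]
gripper_width: 0.104
grasp_force: 29.2
```

```bash
python3 - <<'E'
from h import *
togo([.4925,.181,.0535])
# arc rows, tool frame: forward (tool y = +x), down (z)
a=np.radians(np.arange(0,51,5)); 
x=-.225*np.cos(a)+.004*np.sin(a); z=.225*np.sin(a)+.004*np.cos(a)
for d,i,j in zip(np.degrees(a),x-x[0],z-z[0]): print(round(d),round(i,4),round(-j,4))
E
```

```text
12.65 pos [0.4924 0.1779 0.0559] yaw -1.8 tilt -1.0 -> shift [0.0031 0.     0.0024] spin 0.2 F [-6.2 -1.1  3.7] w 0.104 g 29.2
0 0.0 -0.0
5 0.0012 -0.0196
10 0.0041 -0.039
15 0.0087 -0.0581
20 0.0149 -0.0767
25 0.0228 -0.0947
30 0.0321 -0.112
35 0.043 -0.1283
40 0.0552 -0.1437
45 0.0687 -0.1579
50 0.0834 -0.1709
```

Request:
{"method": "send_rows", "body": {"deltas": "0 0 -0.01 0; 0 0.001 -0.02 0; 0 0.002 -0.029 0; 0 0.004 -0.039 0; 0 0.006 -0.048 0"}}

```text
t: 13.15
eef_pos: [0.4983, 0.1776, 0.1041]
tool_rot: [-0.001, 0.718, 0.696, -0.002]
contact_force: [-6.4, -1.9, -1.7]
gripper_width: 0.103
grasp_force: 29.3
```

Request:
{"method": "send_rows", "body": {"deltas": "0 0.003 -0.01 0; 0 0.006 -0.019 0; 0 0.009 -0.029 0; 0 0.013 -0.038 0; 0 0.017 -0.047 0"}}

```text
t: 13.65
eef_pos: [0.5144, 0.177, 0.151]
tool_rot: [-0.002, 0.718, 0.696, -0.002]
contact_force: [-8.6, -1.1, 0.3]
gripper_width: 0.104
grasp_force: 29.3
```

```bash
python3 - <<'E'
from h import *
togo([.4924+.0834,.178,.0559+.1709])
E
```

```text
13.65 pos [0.5144 0.177  0.151 ] yaw -1.8 tilt -1.0 -> shift [ 0.0029  0.0609 -0.0762] spin 0.2 F [-8.6 -1.1  0.3] w 0.104 g 29.3
```

Request:
{"method": "send_rows", "body": {"deltas": "0 0.0045 -0.009 0; 0 0.0095 -0.0175 0; 0 0.015 -0.026 0; 0 0.0205 -0.034 0; 0 0.026 -0.0415 0"}}

```text
t: 14.15
eef_pos: [0.5396, 0.1761, 0.1928]
tool_rot: [-0.003, 0.718, 0.696, -0.003]
contact_force: [-13.8, -1.3, 6.9]
gripper_width: 0.102
grasp_force: 29.4
```

Request:
{"method": "send_rows", "body": {"deltas": "0 0.006 -0.0075 0; 0 0.013 -0.015 0; 0 0.0195 -0.022 0; 0 0.027 -0.0285 0; 0 0.0345 -0.035 0"}}

```text
t: 14.65
eef_pos: [0.5742, 0.1748, 0.2293]
tool_rot: [-0.003, 0.718, 0.696, -0.003]
contact_force: [-17.4, -2.1, 16.4]
gripper_width: 0.105
grasp_force: 29.8
```

Request:
{"method": "send_rows", "body": {"deltas": "0 0 0 0; 0 0 0 0; 0 0 0 0; 0 0 0 0; 0 0 0 0"}}

```text
t: 15.15
eef_pos: [0.5754, 0.1748, 0.2299]
tool_rot: [-0.002, 0.719, 0.696, -0.001]
contact_force: [-15.8, -3.4, 18.3]
gripper_width: 0.101
grasp_force: 30.4
```

```bash
python3 - <<'E'
from h import *
from station import bot
import cv2
togo([.4924+.0834,.178,.0559+.1709])
for c in ['scene','top']:
    p=bot.read_camera(c);W=cloud(p)
    if c=='scene':cv2.imwrite('pics/s4.png',p['img'][100:300,180:520,::-1].repeat(2,0).repeat(2,1))
    for n in ['lid_handle','lid_hinge']: print(c,[(np.round(d['xyz'],3).tolist(),round(d['confidence'],2)) for d in bot.landmark_of(p,n)][:2])
    x,y,z=np.moveaxis(W,-1,0);m=(p['depth']>0)&(x>.61)&(x<.70)&(abs(y-.177)<.09)&(z>.075)
    k=np.polyfit(x[m],z[m],1) if m.sum()>50 else [0,0]; print('lid slope',m.sum(),np.degrees(np.arctan(k[0])))
    if c=='scene': print([(np.round(d['xyz'],3).tolist(),round(d['confidence'],2)) for n in ['plug','cup','bin','caliper'] for d in bot.landmark_of(p,n)][:8])
E
```

```text
15.15 pos [0.5754 0.1748 0.2299] yaw -1.9 tilt -1.0 -> shift [0.0032 0.0003 0.0031] spin 0.1 F [-15.8  -3.4  18.3] w 0.101 g 30.4
scene [([0.575, 0.183, 0.237], 0.98)]
scene [([0.722, 0.176, 0.059], 0.78)]
lid slope 6360 -76.76956017870461
[([0.568, 0.35, 0.001], 0.77), ([0.778, 0.124, 0.0], 0.71), ([0.682, 0.33, 0.003], 0.59), ([0.623, -0.148, 0.005], 0.55), ([0.531, 0.461, 0.001], 0.6), ([0.544, -0.456, -0.001], 0.92), ([0.401, 0.075, 0.002], 0.96)]
top [([0.578, 0.172, 0.235], 0.93)]
top [([0.716, 0.171, 0.065], 0.85)]
lid slope 1784 -75.65709681742007
```

View pics/s4.png

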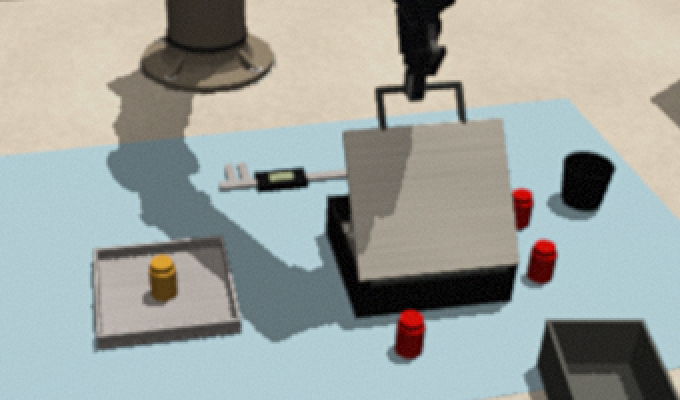

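The lid is held open (handle bar at about (420,90) in the crop) and the plug stands in the tray at (163,277). I'll ease the ~24 N push toward the hinge and check the angle with a plane fit.

Request:
{"method": "send_rows", "body": {"deltas": "0 -0.0015 -0.001 0; 0 -0.0015 -0.001 0; 0 -0.0015 -0.001 0; 0 -0.0015 -0.001 0; 0 -0.0015 -0.001 0"}}

```text
t: 16.15
eef_pos: [0.5754, 0.1748, 0.2301]
tool_rot: [-0.001, 0.719, 0.695, -0.0]
contact_force: [-7.5, -1.8, 8.3]
gripper_width: 0.102
grasp_force: 30.1
```

```bash
python3 - <<'E'
from h import *
from station import bot
import cv2
togo([.575,.175,.229])
p=bot.read_camera('scene');W=cloud(p)
m=bot.masks_of(p,'lid')[0]['mask'];m=cv2.erode(m.astype(np.uint8),np.ones((7,7)))>0
m&=(p['depth']>0)&(W[...,2]<.19)&(W[...,2]>.075)
q=W[m]
for _ in range(3):
    c=q.mean(0);n=np.linalg.svd(q-c,full_matrices=False)[2][2];r=abs((q-c)@n);q=q[r<max(.004,2*np.median(r))]
print(len(q),n,np.degrees(np.arccos(abs(n[2]))))
E
```

```text
16.15 pos [0.5754 0.1748 0.2301] yaw -1.9 tilt -1.0 -> shift [ 0.0002 -0.0004  0.0011] spin 0.1 F [-7.5 -1.8  8.3] w 0.102 g 30.1
4327 [ 0.76164495 -0.02954562  0.64732065] 49.660106391177294
```

Lid at 49.7°, held steady. Handing in.

```bash
python3 -c "
from station import bot
print(bot.hand_in())"
```

```text
the job is handed in; nothing more can be done
None
```

I stood the brass plug upright in the tray and handed the job in with the gripper holding the lid at a measured 49.7°; the cup, bin and caliper had not moved (within measurement error), and the hand-in returned no verdict.

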